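# Test the conveyor's emergency stop and reset it

## Robot

A 6-joint arm with a two-finger parallel gripper is mounted at the origin on a cart in front of the work surface, level with it; the furniture and walls round the work are solid. World frame = base frame: x ahead of the robot, y to its left, z up, the work surface at z = 0. Lengths are in m, angles in degrees, forces in N, time in s.
With the tool pointing down it reaches from about 0.375 to 0.9 m from the base axis. Payload 3.1 kg.
Tool frame: the origin (TCP) lies at the very end of the fingers, on their centre line; the grasp point (between the pads) lies 19 mm behind it; z points along the fingers, y is the line along which they close (so a half turn about z gives the same grasp; the last joint's range is limited). The gripper opens to 87 mm and grips with 3 to 60 N. Pads are 19 mm wide; open, the fingers measure 117 mm over their backs; the gripper's body (75 mm by 190 mm) begins 51 mm behind the grasp point.
Start: joints at [-73.711, 30.224, 82.088, -0, 67.689, -10.227], TCP at [0.279, -0.559, 0.223] pointing down, gripper open.
Joint ranges: [-176.69, 176.69], [-43.24, 126.21], [12.49, 139.97], [-82, 262], [0, 151.66], [-163.58, 163.58]. Speed limits (degrees/s): [159.86, 159.86, 180, 180, 180, 180].

## Interface

Orientations are given as a 3x3 rotation matrix whose columns are the frame's x, y, z axes.
In Python, from rig import bot, imaging gives the robot as it stands.
- The arm moves only by the tool drive_tool, never from a script. Its argument "deltas" is text: rows parted by semicolons, each of 5 numbers parted by spaces: the finger opening in mm, from 0 to 87, then the shift along the world's x, y, z in mm, then the turn about the world's z in rad. In form: jaw dx dy dz twist; .... A call has 1 to 12 rows; each row is the pose to reach, as a shift and turn from the pose commanded when the call began; what a row does not reach only later rows make up. A row lasts 1/10 s, in which the tool goes at most 50 mm and 8.59 degrees, less where a joint would pass 70% of its speed; a pose out of reach is approached as far as the arm can. A call with a gripper value outside its range is refused whole. The fingers move at their own pace and stop on an object; the grip force is fixed at half the most. Time passes only in rows, so rows that repeat a pose let the fingers close. It gives the time, the measured TCP pose, the force, the opening and the grip force at its end, in the units of the state.
- bot.read_state(): the state, without advancing time (a new reading comes with each control period).
- imaging.capture(name): name is "scene" or "top" or "wrist"; returns the picture (384x512x3 uint8, red, green, blue); there is no depth.
- imaging.camera_model(name): a dict with "fx", "fy", "cx", "cy" (pixels), "T" (4x4, takes a point from camera to world coordinates). Camera axes: x right, y down, z forward; pixel columns grow to the right and rows downward; lengths in m; the calibration is good to about 2 mm. A picture is of the moment at which its call begins: read the wrist's pose just before it. camera_model takes no time and is no camera call; for the wrist camera it gives the pose at the moment of the call.
- bot.hand_in(): hands the job in; it is judged then, once.
The state is a dict: "time_s": time; "joint_positions": joint angles; "qvel": joint speeds; "tau": joint torques, N m; "position": TCP position; "tcp_rot": TCP orientation; "force": force on the tool from outside, world axes, zero at the start; "moment": the same for the moment, N m; "opening": opening from 0.0 (shut) to 1.0 (fully open); "grasp_force": force on a finger pad.
Only numpy, scipy, OpenCV 4.12 (cv2) and the standard library are available. Lean on these libraries where they do the work, as an engineer would, in place of code of your own. Each camera call takes 0.05 s, during which the arm holds its last target. There are 200 camera calls.

## Task

Test the conveyor's emergency stop: press the mushroom head with the raised rib down until it latches, and take the fingers off it so that it stays in by itself. Then push the rib sideways with the fingertips to twist the head clockwise (seen from above) until it springs back up, and only then press the round reset button fully in and let it come back. Only touch and push, never grip or lift anything; do not press the square start button, and leave the loose things where they are.

Things in the scene. Friction and masses are not known exactly. Their poses are not given: they have to be found in the camera images.
- stop_station: grey stop station fixed near the middle of the table, 120x120 mm, 50 mm high; origin at the centre of its underside, z up, yaw varies. A fixed shroud ring on it (90 mm outside diameter) reaches 62 mm above the table. In the ring sits the black mushroom head: a disc of 72 mm diameter, 12 mm thick, with an upright straight rib across it, 92 mm long, 16 mm wide, 24 mm high
- stop_top (a point): centre of the rib's top face, on the axis of press and twist: the point to press down on; 99 mm above the table while the head is up. Moves and turns with the head; y axis along the rib, z up. The disc's top face lies 24 mm below it. The rib overhangs the disc by 10 mm at each end and always stays at least 1 mm above the shroud ring
- rib_left (a point): middle of one end face of the rib, the end towards +y of the station frame (46 mm from the axis, 12 mm below the rib's top); moves with the head. To twist clockwise, push this end to the station's +x side, or the other end to its -x side. (rib_push_l, rib_push_r: the rib's two flank halves pushed for that; rib_back_l, rib_back_r: the opposite halves)
- stop_press (a joint): how far the mushroom head is pressed in, m: 0 up, 0.012 hard against its stop. A spring pushes it up (4 N at the top, 7 N when in) and the latch adds up to 3 N half-way: 8 N take it all the way, 12 to 15 N surely; press until it goes no farther. It latches just beyond 0.0105 and rests at 0.009 to 0.0105 when let go
- stop_twist (a joint): turn of the mushroom head, rad: 0 at rest, grows clockwise seen from above, to 0.9 at most. A weak spring (0.04 to 0.09 N m) turns it back to 0 when let go. Latched in, it comes free at a turn of about 0.5 to 0.55 and springs up by itself 9 to 10 mm, and may press lightly on a fingertip that stands low over the disc until that is withdrawn
- reset_button_top (a point): centre of the top face of the ROUND black reset button (36 mm diameter, top 60 mm above the table) on a grey box 76x76x45 mm fixed to the table, to the left or the right of the stop station; z up
- reset_button (a joint): how far the round reset button is pressed, m: 0 up, 0.006 fully in; a spring brings it back (2 N at the top, 4.5 N fully in)
- start_button_top (a point): centre of the top face of the SQUARE black start button (34x34 mm, top 60 mm above the table) on the same kind of box, on the other side of the stop station; not to be pressed
- start_button (a joint): how far the square start button is pressed, m: 0 up, 0.006 fully in
- brass_weight: brass hold-down weight, loose, 42 mm diameter, 56 mm high, stands beside the stop station; origin at the centre of its underside; leave it alone
- accent_dot: small upright round drum (a channel-letter dot), loose, 47 mm diameter, 49 mm high, stands beside the stop station; origin at the centre of its underside; leave it alone
- rivet_tin: round tin with lid, loose, 70 mm diameter, 44 mm high; origin at the centre of its underside; leave it alone
- tape_measure: tape measure, loose, 36x102x62 mm; origin at the middle of its underside; leave it alone
- marker: marker pen lying flat, loose, 16x130x18 mm, long axis y, in front of the stop station; origin at the middle of the underside; leave it alone
- screwdriver: screwdriver lying flat, loose, 29x230x31 mm, long axis y; origin at the middle of the underside; leave it alone
There are look-alikes about, which are no part of the job. What is shaped like the part that bears start_button_top but green is not meant.

How it is judged (in metres and radians):
On the way, in this order (a step that is already met when the one before it is completed fails the run):
1. the mushroom head is latched in, with nothing touching it (value of joint stop_press above 0.007 m and contact force between each of the arm, the fingers and stop_twist below 0.2 N), for 0.2 s.
2. the mushroom head has been twisted off its latch and has sprung back up (value of joint stop_press below 0.002 m), for 0.1 s.
3. the round reset button is pressed in while the stop is up (value of joint reset_button above 0.0045 m and value of joint stop_press below 0.003 m), for 0.05 s.
At the end, for the whole second after the job is handed in: the mushroom head is up (within 2 mm) and turned back (within 0.12 rad), both push buttons are out (within 1.5 mm), the loose things lie within 20 mm of where they were (value of joint stop_press below 0.002 m and value of joint stop_twist below 0.12 rad and value of joint each of reset_button, start_button below 0.0015 m and distance of each of brass_weight, accent_dot, rivet_tin, tape_measure, marker, screwdriver from where it was at the start of the episode below 0.02 m); the robot touches nothing.
It fails at once if the start button is pressed (value of joint start_button above 0.003 m).
It fails at once if the reset button is pressed while the stop is in (value of joint reset_button above 0.003 m and value of joint stop_press above 0.004 m).
It fails at once if the rib is pinched between the fingers ((contact force between the fingers and rib_push_l above 2 N and contact force between the fingers and rib_back_l above 2 N) or (contact force between the fingers and rib_push_l above 2 N and contact force between the fingers and rib_back_r above 2 N) or (contact force between the fingers and rib_push_r above 2 N and contact force between the fingers and rib_back_l above 2 N) or (contact force between the fingers and rib_push_r above 2 N and contact force between the fingers and rib_back_r above 2 N)).
It fails at once if a loose thing is lifted, carried or pushed away (distance of any of brass_weight, accent_dot, rivet_tin, tape_measure, marker, screwdriver from where it was at the start of the episode above 0.02 m).
It also fails if it takes over 48 s, if anything falls off the work surface, if the arm or the gripper's body presses on something with over 40 N, if the wrist force passes 120 N, or if a joint passes its speed limit or range.

## Working session

There is one attempt and no reset: what is moved stays moved. The work goes in short steps, Python scripts to look and compute and a tool call to move; the robot and the scene stay as the last step left them, time stands still between calls to the robot, and variables do not carry over. Pictures are saved under pics/ and viewed, at most 10 in all, crops included, and the job is handed in when it is done.

Besides the shell and the picture viewer there is one more tool, called after ">>>" in YAML: its name, and indented under it one key for each argument. drive_tool: Moves the arm, as the interface text tells. Its arguments: {"type":"object","properties":{"deltas":{"type":"string"}},"required":["deltas"]}

```bash
mkdir -p pics
python3 - <<'E'
from rig import bot, imaging
import cv2,numpy as np
for n in("top","scene"):
    im=imaging.capture(n); cv2.imwrite(f"pics/{n}0.png",im[:,:,::-1])
    m=imaging.camera_model(n); print(n,m['fx'],m['cx'],m['cy'],np.round(m['T'],3).tolist())
s=bot.read_state();print(s['time_s'],s['position'],s['tcp_rot'],s['force'])
E
```

```text
top 477.84199741561036 259.8909768589408 194.03033777273765 [[-0.013, -0.978, 0.208, 0.333], [-1.0, 0.013, -0.001, 0.012], [-0.001, -0.208, -0.978, 1.204], [0.0, 0.0, 0.0, 1.0]]
scene 466.25671978593795 257.9126014878603 186.16182130875313 [[-0.722, -0.456, 0.521, -0.175], [-0.692, 0.467, -0.55, 0.75], [0.007, -0.757, -0.653, 0.998], [0.0, 0.0, 0.0, 1.0]]
0.1 [ 0.27885084 -0.55861861  0.22169048] [[ 8.94805954e-01  4.46454922e-01 -5.54262352e-04]
 [ 4.46455153e-01 -8.94804153e-01  1.82316982e-03]
 [ 3.18006886e-04 -1.87883649e-03 -9.99998184e-01]] [-0.63148198 -0.03694226  0.1890285 ]
```

View pics/top0.png

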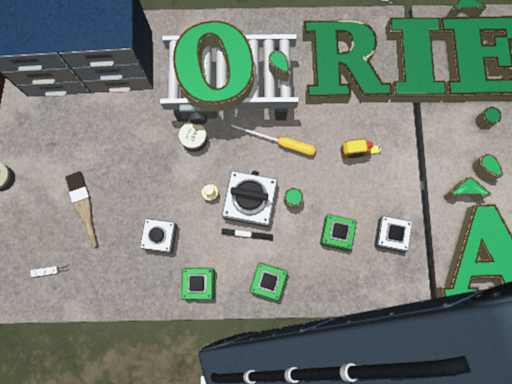

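View pics/scene0.png

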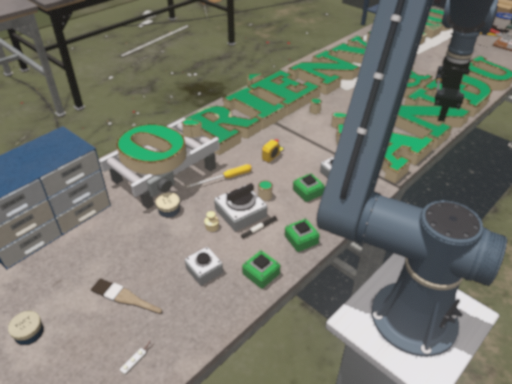

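The top view shows the stop station at about (250,197). The grey box with the round black button is at (158,236). Of the boxes with square buttons, the grey one at (395,234) is the start button; the green ones at (338,232), (198,284) and (269,281) are look-alikes. I'll confirm this with an enlarged crop and take measurements.

```bash
cat > h.py <<'E'
from rig import bot, imaging
import cv2,numpy as np
def ray(n,u,v,z,m=None):
    m=m or imaging.camera_model(n);T=np.array(m['T'])
    d=T[:3,:3]@[(u-m['cx'])/m['fx'],(v-m['cy'])/m['fy'],1];o=T[:3,3]
    return (o+d*(z-o[2])/d[2])
def blobs(im,roi,thr=60,amin=60):
    x0,y0,x1,y1=roi;g=im[y0:y1,x0:x1].max(2)
    c,_=cv2.findContours((g<thr).astype(np.uint8),cv2.RETR_EXTERNAL,cv2.CHAIN_APPROX_NONE)
    return [(cv2.contourArea(k),k+[x0,y0]) for k in c if cv2.contourArea(k)>amin]
E
python3 - <<'E'
from h import *
im=imaging.capture("top")
c=im[165:265,130:310]; cv2.imwrite("pics/crop.png",cv2.resize(c,None,fx=4.4,fy=4.4,interpolation=cv2.INTER_CUBIC)[:,:,::-1])
for nm,r,z in(("reset",(138,215,180,256),.06),("start",(376,214,414,254),.06),("stop",(225,172,275,222),.099)):
    for a,k in blobs(im,r): 
        b=cv2.minAreaRect(k.astype(np.float32));print(nm,a,b,ray("top",*b[0],z).round(4))
E
```

```text
start 163.0 ((396.0000305175781, 232.5), (13.924245834350586, 13.532012939453125), 11.309932708740234) [ 0.4774 -0.3151  0.06  ]
stop 288.5 ((248.5782470703125, 200.9592742919922), (36.176048278808594, 16.00094223022461), 3.4682295322418213) [0.5516 0.0379 0.099 ]
```

View pics/crop.png

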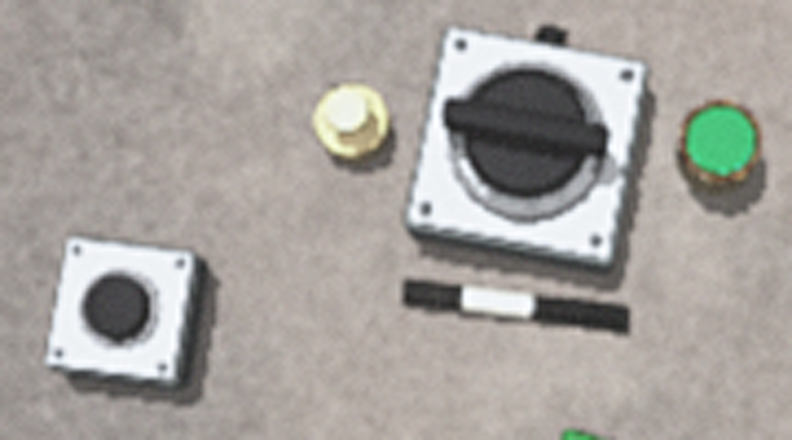

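The crop confirms the round reset button is at about (157,235) on a grey box, left of the station. The station centre is at about (250,197), with the rib along it and tilted about 10°. The start button is the grey square at (395,233), to the right.

Run:
```python
from h import *
f=lambda x,y,z:ray("top",130+(x-1.7)/4.4,165+(y-1.7)/4.4,z)[:2]
d=[f(*p,.05) for p in((460,45),(627,75),(596,240),(425,208))]
print("station",np.mean(d,0).round(4)); v=d[0]-d[1]+d[3]-d[2];print("yaw",np.degrees(np.arctan2(-v[0],v[1])))
e=[f(449,109,.099),f(606,132,.099)];print("rib",e,np.mean(e,0))
print("reset",f(117,306,.06))
```

```text
station [0.5719 0.037 ]
yaw -11.33265200993772
rib [array([0.58000975, 0.07780081]), array([ 0.5662666 , -0.00651797])] [0.57313817 0.03564142]
reset [0.48075006 0.26160526]
```

>>> drive_tool:
  deltas: "0 10 50 50 0; 0 30 100 80 -0.1; 0 50 150 80 -0.2; 0 70 200 80 -0.3; 0 90 250 80 -0.4; 0 110 300 80 -0.5; 0 130 350 80 -0.6; 0 150 400 80 -0.65; 0 160 450 80 -0.65; 0 160 500 80 -0.65; 0 170 550 80 -0.65; 0 180 590 80 -0.65"

```text
time_s: 1.35
position: [0.4499, -0.0094, 0.3025]
tcp_rot: [[0.982, -0.186, -0.0], [-0.186, -0.982, 0.0], [-0.0, 0.0, -1.0]]
force: [1.0, -0.1, 0.7]
opening: 0.031
grasp_force: 0.0
```

Run:
```python
from h import *
m=imaging.camera_model("wrist");im=imaging.capture("wrist");cv2.imwrite("pics/w1.png",im[:,:,::-1])
print(bot.read_state()['position'],bot.read_state()['joint_positions']);print(m['fx'],m['cx'],m['cy'],np.array(m['T']).round(4).tolist())
```

```text
[ 0.45030401 -0.00172763  0.30257679] [-14.77550732  10.6978401   99.78446021   0.43466436  69.5758649
  85.44534688]
293.26257550637473 252.43469157163094 194.62782904407143 [[-0.1871, -0.9381, -0.2916, 0.53], [-0.9823, 0.1786, 0.0558, -0.0239], [-0.0002, 0.2969, -0.9549, 0.465], [0.0, 0.0, 0.0, 1.0]]
```

View pics/w1.png

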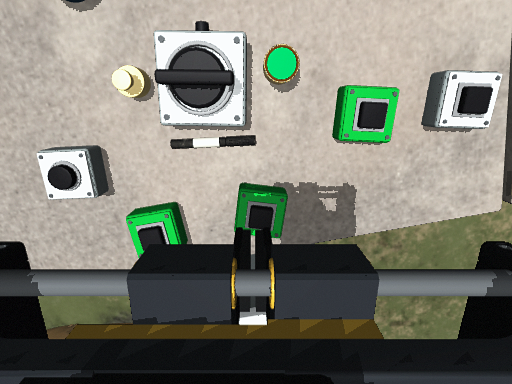

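The wrist view shows the rib from (156,77) to (234,77), the station screws around it, and the round reset button at (64,177).

Run:
```python
from h import *
m=imaging.camera_model("wrist")
im=cv2.imread("pics/w1.png")
f=lambda u,v,z:ray("wrist",u,v,z,m)[:2].round(4)
for a,k in blobs(im,(150,20,250,130),40,200): print("rib/disc",a,cv2.boundingRect(k))
for a,k in blobs(im,(40,150,90,196),50,200):
    c=cv2.minEnclosingCircle(k);print("reset",a,c,f(*c[0],.06))
print("rib",f(155.5,76.5,.099),f(234,76.5,.099),(f(155.5,76.5,.099)+f(234,76.5,.099))/2)
q=im[25:135,145:255];cv2.imwrite("pics/w1c.png",cv2.resize(q,None,fx=5,fy=5,interpolation=cv2.INTER_CUBIC))
```

```text
rib/disc 2944.5 (155, 47, 79, 61)
reset 514.5 ((62.0, 177.0), 14.560319900512695) [0.4813 0.2715]
rib [0.5806 0.0914] [0.564  0.0014] [0.5723 0.0464]
```

View pics/w1c.png

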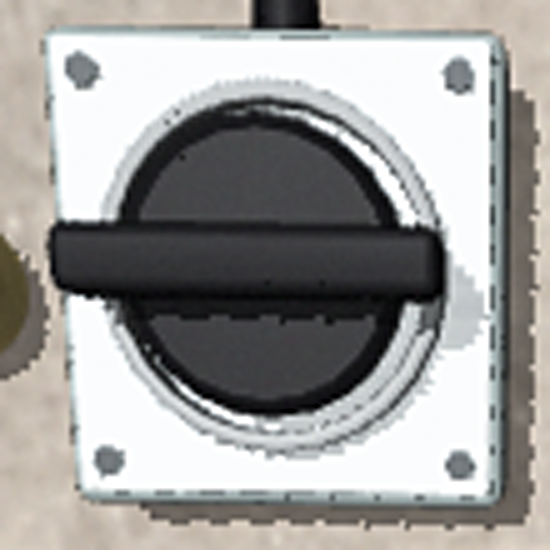

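Run:
```python
from h import *
m=dict(imaging.camera_model("wrist")); print(np.array(m['T'])[:3,3])
m['T']=[[-0.1871, -0.9381, -0.2916, 0.53], [-0.9823, 0.1786, 0.0558, -0.0239], [-0.0002, 0.2969, -0.9549, 0.465], [0.0, 0.0, 0.0, 1.0]]
f=lambda u,v,z:ray("wrist",u,v,z,m)[:2].round(4)
g=lambda x,y,z:f(145+(x-2)/5,25+(y-2)/5,z)
print("reset",f(63,177,.06))
e=[g(52,256,.099),g(443,263,.099)];print("rib",e,np.mean(e,0))
d=[g(*p,.05) for p in((82,70),(459,75),(459,466),(109,460))];print("station",np.mean(d,0));v=d[0]-d[1]+d[3]-d[2];print("yaw",np.degrees(np.arctan2(-v[0],v[1])))
print(bot.read_state()['position'])
```

```text
[ 0.53030137 -0.01690396  0.46508691]
reset [0.4824 0.2591]
rib [array([0.5813, 0.0816]), array([ 0.5628, -0.0073])] [0.57205 0.03715]
station [0.572525 0.03845 ]
yaw -11.58541900960414
[ 0.45030401 -0.00172763  0.30257679]
```

>>> drive_tool:
  deltas: "0 40 15 -50 0; 0 80 30 -90 0; 0 120 39 -130 0; 0 122 39 -150 0; 0 122 39 -150 0; 0 122 39 -150 0; 0 122 39 -150 0"

```text
time_s: 2.1
position: [0.5723, 0.0271, 0.1542]
tcp_rot: [[0.982, -0.186, 0.002], [-0.186, -0.982, -0.0], [0.002, 0.0, -1.0]]
force: [0.5, 0.1, 0.1]
opening: 0.001
grasp_force: 0.0
```

>>> drive_tool:
  deltas: "0 0 10 -20 0; 0 0 10 -45 0; 0 0 10 -52 0; 0 0 10 -56 0; 0 0 10 -60 0; 0 0 10 -63 0; 0 0 10 -65 0; 0 0 10 -66 0; 0 0 10 -66 0"

```text
time_s: 3.0
position: [0.5724, 0.0372, 0.0887]
tcp_rot: [[0.983, -0.186, 0.001], [-0.186, -0.983, -0.0], [0.001, 0.0, -1.0]]
force: [-2.1, -1.1, 6.3]
opening: 0.005
grasp_force: 2.8
```

>>> drive_tool:
  deltas: "0 0 0 -1 0; 0 0 0 -2 0; 0 0 0 -3 0; 0 0 0 -3 0"

```text
time_s: 3.4
position: [0.5727, 0.0372, 0.0872]
tcp_rot: [[0.983, -0.186, 0.002], [-0.186, -0.983, -0.001], [0.002, 0.0, -1.0]]
force: [-5.3, 0.0, 14.5]
opening: 0.007
grasp_force: 7.0
```

>>> drive_tool:
  deltas: "0 0 0 -1 0; 0 0 0 -1 0; 0 0 0 5 0; 0 0 0 30 0; 0 0 0 45 0; 0 0 0 45 0; 0 0 0 45 0; 0 0 0 45 0"

```text
time_s: 4.2
position: [0.5718, 0.0375, 0.1281]
tcp_rot: [[0.982, -0.186, -0.001], [-0.186, -0.982, 0.0], [-0.001, 0.0, -1.0]]
force: [0.7, -0.7, 0.4]
opening: 0.007
grasp_force: 0.0
```

Run:
```python
from h import *
im=imaging.capture("scene");cv2.imwrite("pics/s2.png",cv2.resize(im[160:250,180:300],None,fx=5,fy=5,interpolation=cv2.INTER_CUBIC)[:,:,::-1])
print(bot.read_state()['position'],bot.read_state()['force'])
```

```text
[0.57167275 0.0375278  0.12782795] [-0.79683347  0.31126624  1.40916558]
```

View pics/s2.png

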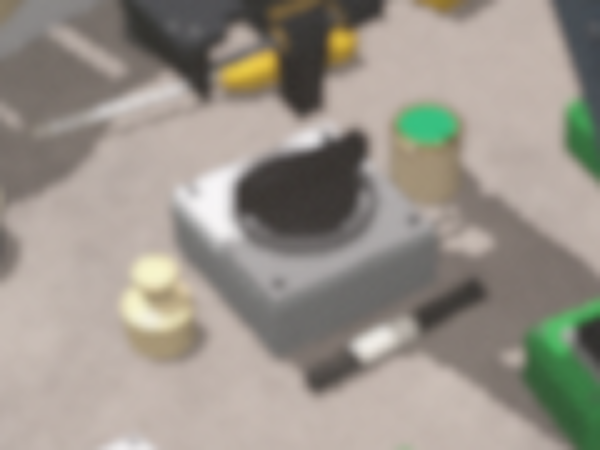

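The head now sits low against the ring, so it is latched, and the fingers are clear of it. Next I stand off on the near side of the left half of the rib and lower the fingers.

>>> drive_tool:
  deltas: "0 -20 37 0 0; 0 -20 37 0 0; 0 -20 37 -30 0; 0 -20 37 -45 0; 0 -20 37 -50 0; 0 -20 37 -50 0; 0 -20 37 -50 0"

```text
time_s: 4.95
position: [0.5528, 0.0744, 0.0788]
tcp_rot: [[0.982, -0.186, 0.001], [-0.186, -0.982, -0.0], [0.001, -0.0, -1.0]]
force: [-0.3, -0.5, 0.1]
opening: 0.004
grasp_force: 0.0
```

>>> drive_tool:
  deltas: "0 5 -1 0 0; 0 8.5 -1.5 0 0; 0 12 -0.5 0 -0.1; 0 16 0 0 -0.2; 0 20 0 0 -0.3; 0 23.5 0 0 -0.4; 0 27 -0.5 0 -0.5; 0 30.5 -1.5 0 -0.6; 0 32.5 -2 0 -0.65; 0 32.5 -2 0 -0.65; 0 32.5 -2 0 -0.65"

```text
time_s: 6.05
position: [0.5844, 0.0731, 0.0788]
tcp_rot: [[0.67, -0.742, -0.001], [-0.742, -0.67, 0.001], [-0.001, 0.0, -1.0]]
force: [-1.8, 2.4, 0.8]
opening: 0.003
grasp_force: 1.6
```

Run:
```python
from h import *
im=imaging.capture("scene");cv2.imwrite("pics/s3.png",cv2.resize(im[160:250,180:300],None,fx=5,fy=5,interpolation=cv2.INTER_CUBIC)[:,:,::-1])
print(bot.read_state()['position'],bot.read_state()['force'],bot.read_state()['moment'])
```

```text
[0.58442271 0.07302154 0.07874176] [-2.5942303   2.85687243  0.03835071] [ 0.52550685  0.25088486 -0.04744902]
```

View pics/s3.png

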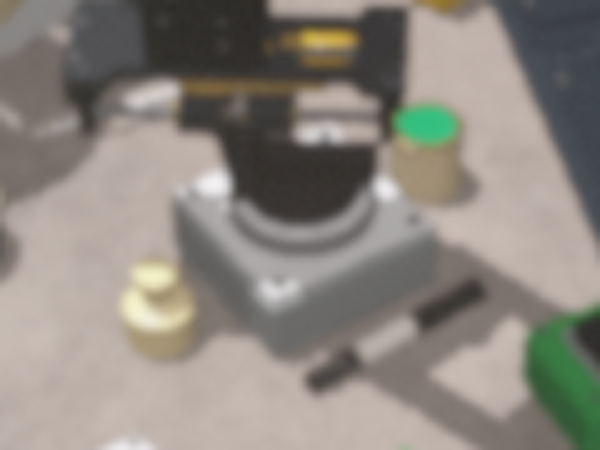

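>>> drive_tool:
  deltas: "0 2 -1 0 -0.05; 0 3.5 -1.5 0 -0.1; 0 3.5 -1.5 0 -0.1; 0 3.5 -1.5 0 -0.1; 0 -3 0.5 0 0.05; 0 -9 2 0 0.15; 0 -16 2 0 0.3; 0 -23 1 0 0.45; 0 -30 2 0 0.6; 0 -35 3 0 0.65; 0 -35 3 40 0.65; 0 -35 3 80 0.65"

```text
time_s: 7.3
position: [0.5496, 0.0747, 0.1585]
tcp_rot: [[0.983, -0.185, -0.001], [-0.185, -0.983, -0.001], [-0.001, 0.002, -1.0]]
force: [0.7, -0.9, 0.1]
opening: 0.005
grasp_force: 0.0
```

>>> drive_tool:
  deltas: "0 -20 40 20 0; 0 -40 80 20 0; 0 -60 120 20 0; 0 -60 120 20 0; 0 -60 120 20 0"

```text
time_s: 7.8
position: [0.4904, 0.1959, 0.179]
tcp_rot: [[0.983, -0.183, 0.003], [-0.183, -0.983, -0.001], [0.003, 0.0, -1.0]]
force: [-0.0, -0.6, 0.2]
opening: 0.004
grasp_force: 0.0
```

Run:
```python
from h import *
im=imaging.capture("scene");t=imaging.capture("top")
a=cv2.resize(im[160:250,180:300],(480,360),interpolation=cv2.INTER_CUBIC);b=cv2.resize(t[160:250,190:275],(320,360),interpolation=cv2.INTER_CUBIC)
cv2.imwrite("pics/s4.png",np.hstack([a,b])[:,:,::-1])
print(bot.read_state()['position'],bot.read_state()['force'],bot.read_state()['time_s'])
```

```text
[0.49110855 0.19468137 0.17873594] [-0.46446633  0.12659853  0.07705096] 7.9
```

View pics/s4.png

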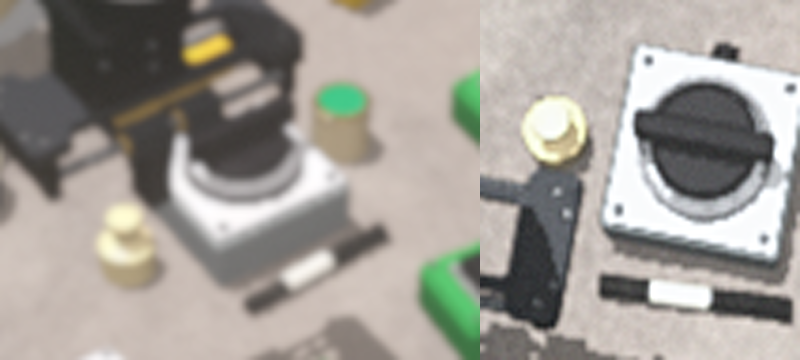

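Run:
```python
from h import *
a=cv2.imread("pics/top0.png").astype(np.float32).mean(2);b=imaging.capture("top").astype(np.float32).mean(2)
for n,(y0,y1,x0,x1) in dict(head=(180,212,232,268),plate=(208,224,226,272)).items():
    w=cv2.createHanningWindow((x1-x0,y1-y0),cv2.CV_32F)
    print(n,cv2.phaseCorrelate(a[y0:y1,x0:x1],b[y0:y1,x0:x1],w),np.abs(a-b)[y0:y1,x0:x1].mean())
```

```text
head ((-0.06033485373838232, 0.1056554906393341), 0.9965743712253041) 5.0643363
plate ((0.09293804464450872, -0.04408641795926016), 0.9727512144794067) 12.827613
```

The head is back where it started, up and turned back. Now the reset button at (0.481, 0.260).

>>> drive_tool:
  deltas: "0 -5 35 -40 0; 0 -10 65 -80 0; 0 -10 65 -105 0; 0 -10 65 -110 0; 0 -10 65 -110 0; 0 -10 65 -110 0"

```text
time_s: 8.55
position: [0.4815, 0.2598, 0.0696]
tcp_rot: [[0.982, -0.188, 0.002], [-0.188, -0.982, 0.001], [0.002, -0.001, -1.0]]
force: [-0.1, -0.1, -0.1]
opening: 0.006
grasp_force: 0.0
```

>>> drive_tool:
  deltas: "0 0 0 -5 0; 0 0 0 -9 0; 0 0 0 -12 0; 0 0 0 -15 0; 0 0 0 -17 0; 0 0 0 -18 0; 0 0 0 -18 0"

```text
time_s: 9.25
position: [0.481, 0.2604, 0.0541]
tcp_rot: [[0.983, -0.185, 0.004], [-0.185, -0.983, 0.0], [0.003, -0.001, -1.0]]
force: [-3.0, -4.2, 25.6]
opening: 0.006
grasp_force: 12.7
```

Hard against its stop at z≈0.054, so the button is fully in. Withdrawing.

>>> drive_tool:
  deltas: "0 0 0 5 0; 0 0 0 40 0; 0 0 0 80 0; 0 0 0 110 0; 0 0 0 110 0; 0 0 0 110 0; 0 0 0 110 0"

```text
time_s: 9.95
position: [0.4785, 0.2602, 0.1592]
tcp_rot: [[0.983, -0.186, -0.003], [-0.186, -0.983, -0.001], [-0.003, 0.001, -1.0]]
force: [0.3, 0.5, -0.1]
opening: 0.002
grasp_force: 0.0
```

Run:
```python
from rig import bot
print(bot.read_state()['position'],bot.read_state()['force']);print(bot.hand_in())
```

```text
[0.47848469 0.26024728 0.15923959] [ 0.28346054  0.51173903 -0.10242654]
the job is handed in; nothing more can be done
None
```

I pressed the stop until it latched, twisted it free so it sprang back up, then pressed and released the reset button; the job is handed in at about 10 s, but the hand-in returned no verdict.

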